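# Sort the seasonings and the tea tin back into their wooden holders

## Robot

A 6-joint arm with a two-finger parallel gripper is mounted at the origin on a cart in front of the work surface, level with it; the furniture and walls round the work are solid. World frame = base frame: x ahead of the robot, y to its left, z up, the work surface at z = 0. Lengths are in mm, angles in degrees, forces in N, time in s.
With the tool pointing down it reaches from about 425 to 1125 mm from the base axis. Payload 14.9 kg.
Tool frame: the origin (TCP) lies on the centre line of the jaws, within the pads' length; the fingertips stand 19 mm ahead of it and the grasp point (between the pads) is the TCP; z points along the fingers, y is the line along which they close (so a half turn about z gives the same grasp; the last joint's range is limited). The gripper opens to 91 mm and grips with 3 to 60 N. Pads are 32 mm wide; open, the fingers measure 118 mm over their backs; the gripper's body (76 mm by 178 mm) begins 60 mm behind the grasp point.
Start: joints at [74.066, 21.709, 99.362, -0, 58.929, -1.908], TCP at [169.66, 679.142, 232.932] pointing down, gripper open.
Joint ranges: [-158.91, 158.91], [-42.39, 125.64], [0.06, 152.35], [-60.88, 240.88], [17.5, 164.5], [-176.32, 176.32]. Speed limits (degrees/s): [108.29, 108.29, 136.94, 180, 180, 180].

## Interface

Orientations are given as [roll, pitch, yaw] about the fixed x, y, z axes, in that order (R = Rz(yaw) Ry(pitch) Rx(roll)).
In Python, from workcell import observe, optics, workorder gives the robot as it stands.
- The arm moves only by the tool carry_out, never from a script. Its argument "rows" is a list of rows, each an object of numbers: "tx", "ty", "tz": the shift along the world's x, y, z in m; "roll": the turn about the world's z in degrees; "grip": the finger opening in m, from 0 to 0.0912. In form: [{"tx": .., "ty": .., "tz": .., "roll": .., "grip": ..}, ...]. A call has 1 to 8 rows; each row is the pose to reach, as a shift and turn from the pose commanded when the call began; what a row does not reach only later rows make up. A row lasts 1/10 s, in which the tool goes at most 50 mm and 8.59 degrees, less where a joint would pass 70% of its speed; a pose out of reach is approached as far as the arm can. A call with a gripper value outside its range is refused whole. The fingers move at their own pace and stop on an object; "grip_force" is the grip in N (left out, the last holds). Time passes only in rows, so rows that repeat a pose let the fingers close. It gives the time, the measured TCP pose, the force, the opening and the grip force at its end, in the units of the state.
- observe(): the state, without advancing time (a new reading comes with each control period).
- optics.camera(name): name is "side" or "top"; returns a dict with "img" (384x512x3 uint8, blue, green, red), "intrinsics" (3x3 intrinsics, pixels), "k1" (the pictures are not rectified: a ray, as slopes to the right and down, at radius r is drawn at 1 + k1 r^2 times it, then the intrinsics apply), "R" (3x3) and "t" (3): a world point X has camera coordinates R X + t. Camera axes: x right, y down, z forward; pixel columns grow to the right and rows downward; lengths in mm; the calibration is good to about 2 mm. A picture is of the moment at which its call begins. There is no depth.
- workorder.finish_job(): hands the job in; it is judged then, once.
The state is a dict: "t": time; "qpos": joint angles; "qd": joint speeds; "effort": joint torques, N m; "tcp_pos": TCP position; "tool_rot": TCP orientation; "wrist_force": force on the tool from outside, world axes, zero at the start; "torque": the same for the moment, N m; "opening": opening from 0.0 (shut) to 1.0 (fully open); "grasp_force": force on a finger pad.
Only numpy, scipy, OpenCV 4.12 (cv2) and the standard library are available. Lean on these libraries where they do the work, as an engineer would, in place of code of your own. Each camera call takes 0.05 s, during which the arm holds its last target. There are 200 camera calls.

## Task

Put the things on the worktop back where each belongs: the two spice jars into the two wells of the jar rack, one in each (either way round), the salt shaker into the single round dish, and the tea tin into the rectangular tray with its long side along the tray's long side. Everything should stand upright and flat on the floor of its holder and be let go; knock nothing over and leave the soy bottle and the two sauce bowls alone.

Things in the scene. Friction and masses are not known exactly. Their poses are not given: they have to be found in the camera images.
- spice_jar_1_mid (a point): spice jar: round glass jar with a wide screw cap and a printed label, 44 mm across and 106 mm tall, standing upright; about 0.11 kg (hidden variation). This point is its centre, half-way up (53.0 mm above its underside); z up. The two spice jars are of one kind and interchangeable; grip the body or cap anywhere, at any yaw
- spice_jar_2_mid (a point): spice jar: round glass jar with a wide screw cap and a printed label, 44 mm across and 105 mm tall, standing upright; about 0.11 kg (hidden variation). This point is its centre, half-way up (52.5 mm above its underside); z up. The two spice jars are of one kind and interchangeable; grip the body or cap anywhere, at any yaw
- salt_shaker_mid (a point): salt shaker: slim round shaker with a grey domed top with holes and no label, 44 mm across up to 74 mm from its foot, a 34 mm dome above that, 90 mm tall in all, about 0.10 kg, standing upright. This point is its centre, half-way up (45 mm above its underside); z up
- tea_tin_mid (a point): tea tin: plain dark rectangular tin, 36 mm (its x) by 51 mm (its y) by 86 mm tall, about 0.14 kg, standing upright. This point is its centre, half-way up (43 mm above its underside); z up
- jar_rack: jar rack: fixed wooden block 160 (x) by 84 (y) by 20 mm high with two round wells side by side, 62 mm across and 14 mm deep, their centres at x = -38 mm and x = +38 mm, y = 0. Well floor 6 mm above the worktop. Origin at the centre of the underside, z up
- salt_dish: salt dish: fixed single round wooden dish, 74 mm outside, 62 mm inside, 20 mm high, floor 6 mm above the worktop. Origin at the centre of the underside, z up
- tin_tray: tin tray: fixed small rectangular wooden tray, 64 (x) by 81 (y) by 20 mm high outside, 52 (x) by 69 (y) mm inside, floor 6 mm above the worktop. Origin at the centre of the underside, z up; its long side is its y
- soy_bottle: soy sauce bottle, 58 mm across, 207 mm tall, standing at the back near the rice cooker, a bystander: leave it alone. Origin at the centre of its underside
- black_bowl: small black sauce bowl, 76 mm across, 30 mm high, a bystander: leave it alone. Origin at the centre of its underside
- cream_bowl: small cream sauce bowl, 76 mm across, 30 mm high, a bystander: leave it alone. Origin at the centre of its underside
Not all that is in view belongs to the job. What is meant by the part that bears spice_jar_1_mid is not pink, and is the larger of those in its own colour.

How it is judged (in metres and radians):
At the end, for the whole second after the job is handed in: One spice jar in each rack well, the salt shaker in the round dish, the tea tin in the tray: each within 11.5 mm of its place's centre along each holder axis, down on the holder's floor (5 mm), upright (0.12 rad), the tin's sides along the tray's (0.35 rad), through the last second, released ((((x of spice_jar_1_mid in the frame of jar_rack between -0.0495 and -0.0265 m and y of spice_jar_1_mid in the frame of jar_rack between -0.0115 and 0.0115 m and z of spice_jar_1_mid in the frame of jar_rack between 0.0537 and 0.0638 m and angle between spice_jar_1_mid's own z axis and vertical below 0.12 rad) and (x of spice_jar_2_mid in the frame of jar_rack between 0.0265 and 0.0495 m and y of spice_jar_2_mid in the frame of jar_rack between -0.0115 and 0.0115 m and z of spice_jar_2_mid in the frame of jar_rack between 0.0537 and 0.0638 m and angle between spice_jar_2_mid's own z axis and vertical below 0.12 rad)) or ((x of spice_jar_1_mid in the frame of jar_rack between 0.0265 and 0.0495 m and y of spice_jar_1_mid in the frame of jar_rack between -0.0115 and 0.0115 m and z of spice_jar_1_mid in the frame of jar_rack between 0.0537 and 0.0638 m and angle between spice_jar_1_mid's own z axis and vertical below 0.12 rad) and (x of spice_jar_2_mid in the frame of jar_rack between -0.0495 and -0.0265 m and y of spice_jar_2_mid in the frame of jar_rack between -0.0115 and 0.0115 m and z of spice_jar_2_mid in the frame of jar_rack between 0.0537 and 0.0638 m and angle between spice_jar_2_mid's own z axis and vertical below 0.12 rad))) and x of salt_shaker_mid in the frame of salt_dish between -0.0115 and 0.0115 m and y of salt_shaker_mid in the frame of salt_dish between -0.0115 and 0.0115 m and z of salt_shaker_mid in the frame of salt_dish between 0.046 and 0.056 m and angle between each of salt_shaker_mid, tea_tin_mid's own z axis and vertical below 0.12 rad and x of tea_tin_mid in the frame of tin_tray between -0.0115 and 0.0115 m and y of tea_tin_mid in the frame of tin_tray between -0.0115 and 0.0115 m and z of tea_tin_mid in the frame of tin_tray between 0.044 and 0.054 m and angle between the x axis of tea_tin_mid and the x axis of tin_tray, either way round below 0.35 rad); the robot touches nothing.
It fails at once if a jar, the shaker, the tin or the soy bottle is knocked over (angle between any of spice_jar_1_mid, spice_jar_2_mid, salt_shaker_mid, tea_tin_mid, soy_bottle's own z axis and vertical above 0.9 rad).
It fails at once if the soy bottle or a sauce bowl is disturbed (moved by more than 20 mm) (distance of any of soy_bottle, black_bowl, cream_bowl from where it was at the start of the episode above 0.02 m).
It also fails if it takes over 96 s, if anything falls off the work surface, if the arm or the gripper's body presses on something with over 40 N, if the wrist force passes 120 N, or if a joint passes its speed limit or range.

## Working session

There is one attempt and no reset: what is moved stays moved. The work goes in short steps, Python scripts to look and compute and a tool call to move; the robot and the scene stay as the last step left them, time stands still between calls to the robot, and variables do not carry over. Pictures are saved under pics/ and viewed, at most 14 in all, crops included, and the job is handed in when it is done.

Besides the shell and the picture viewer there is one more tool, called after "Call:" by a JSON object that holds its "name" and its "arguments", one argument or row to a line. carry_out: Moves the arm, as the interface text tells. Its arguments: {"type":"object","properties":{"rows":{"type":"array","items":{"type":"object","properties":{"tx":{"type":"number"},"ty":{"type":"number"},"tz":{"type":"number"},"roll":{"type":"number"},"grip":{"type":"number"}}}},"grip_force":{"type":"number"}},"required":["rows"]}

```bash
ls; mkdir -p pics; cat > h.py <<'E'
import numpy as np, cv2
from workcell import observe, optics, workorder
def cam(n):
    c=optics.camera(n); 
    for k in("intrinsics","R","t"): c[k]=np.array(c[k],float)
    c["D"]=np.array([c["k1"],0,0,0,0.]); return c
def ray(c,uv):
    p=cv2.undistortPoints(np.array([[uv]],float),c["intrinsics"],c["D"])[0,0]
    d=c["R"].T@np.array([p[0],p[1],1]); o=-c["R"].T@c["t"].reshape(3); return o,d
def onz(c,uv,z):
    o,d=ray(c,uv); return (o+d*(z-o[2])/d[2])[:2]
def proj(c,X):
    return cv2.projectPoints(np.array(X,float).reshape(-1,1,3),cv2.Rodrigues(c["R"])[0],c["t"].reshape(3),c["intrinsics"],c["D"])[0].reshape(-1,2)
E
python3 - <<'E'
from h import *
for n in("top","side"):
    c=cam(n); cv2.imwrite(f"pics/{n}0.png",cv2.resize(c["img"],(800,600),interpolation=cv2.INTER_CUBIC)); cv2.imwrite(f"{n}0_raw.png",c["img"])
    print(n,(-c["R"].T@c["t"].reshape(3)).round(),c["R"][2].round(2),c["intrinsics"][0,0],c["k1"])
print(observe())
E
```

```text
pics
top [ 367. -329. 1114.] [ 0.13  0.03 -0.99] 421.18477709816824 0.01087251567732919
side [  281. -1205.   755.] [ 0.2   0.77 -0.61] 410.0790781001209 0.01713889672961268
{'t': 0.1, 'qpos': array([ 7.40647355e+01,  2.17362215e+01,  9.93906497e+01,  2.61871961e-04,
        5.89283671e+01, -1.90692869e+00]), 'qd': array([ 0.02127764, -0.10361527,  0.00227763, -0.01010341, -0.04972844,
       -0.02030916]), 'effort': array([-1.27329949e-03, -7.65041828e+01, -4.35287869e+01,  6.51528756e-02,
        3.98878742e-02, -3.60090667e-05]), 'tcp_pos': array([169.58565715, 678.81674328, 232.3591037 ]), 'tool_rot': array([-1.79944800e+02, -2.06215425e-03,  1.65971528e+02]), 'wrist_force': array([-0.59663354, -0.13387129,  0.36256314]), 'torque': array([ 0.01844918, -0.00113493, -0.03070566]), 'grasp_force': 0.0, 'opening': 1.0008744874822246}
```

View pics/top0.png

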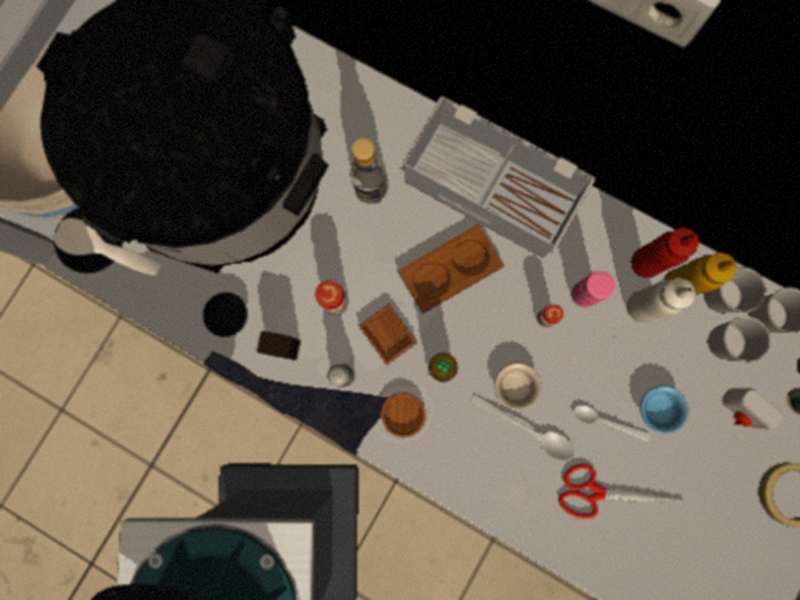

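View pics/side0.png

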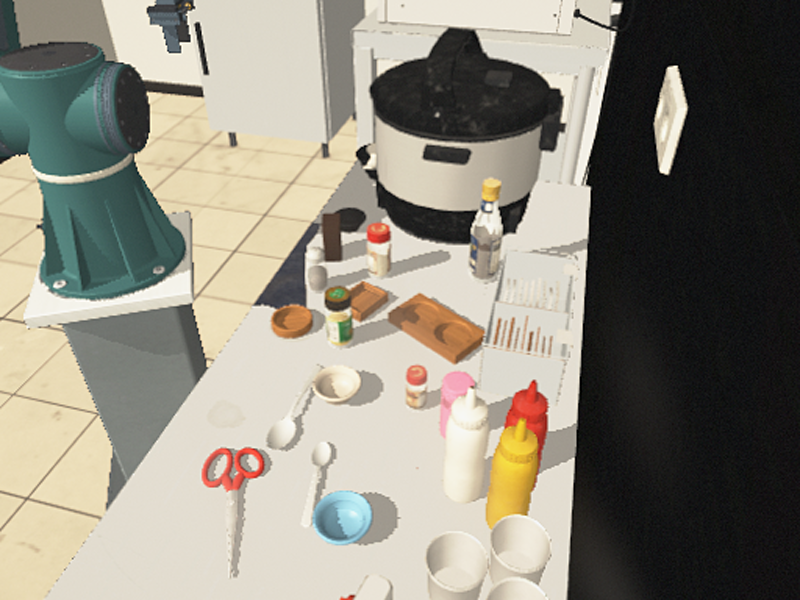

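The top view shows the red jar at (330,295), green jar (443,366), shaker (340,375), tin (278,345), tray (388,333), dish (403,414), and rack (450,267). The small red jar at (550,315) and the pink one are decoys.

```bash
python3 - <<'E'
from h import *
c=cam("top"); s=cam("side"); im=c["img"]; hsv=cv2.cvtColor(im,cv2.COLOR_BGR2HSV)
S=1.5625
def blob(mask,seed,r):
    m=np.zeros_like(mask); u,v=int(seed[0]/S),int(seed[1]/S); m[v-r:v+r,u-r:u+r]=mask[v-r:v+r,u-r:u+r]
    m=cv2.morphologyEx(m,cv2.MORPH_CLOSE,np.ones((3,3)))
    cs=cv2.findContours(m,cv2.RETR_EXTERNAL,cv2.CHAIN_APPROX_NONE)[0]; return max(cs,key=cv2.contourArea)
red=cv2.inRange(hsv,(0,120,90),(8,255,255))|cv2.inRange(hsv,(172,120,90),(180,255,255))
wood=cv2.inRange(hsv,(5,110,40),(20,255,255))
dark=cv2.inRange(hsv,(0,0,0),(180,255,75))
ov=im.copy()
def rep(n,k,z,rect=False):
    global ov
    cv2.drawContours(ov,[k],-1,(255,255,0),1)
    w=np.array([onz(c,p[0],z) for p in k],np.float32)
    r=cv2.minAreaRect(w); e=cv2.minEnclosingCircle(w)
    print(n,"rect",np.round(r[0],1),np.round(r[1],1),round(r[2],1),"circ",np.round(e[0],1),round(e[1],1))
rep("redjar",blob(red,(330,295),13),106)
rep("smallred",blob(red,(551,315),11),80)
grn=cv2.inRange(hsv,(0,0,0),(180,255,110))
rep("greenjar",blob(grn,(443,366),13),105)
rep("tin",blob(dark,(278,345),18),86)
rep("rack",blob(wood,(450,267),38),20)
rep("tray",blob(wood,(388,333),22),20)
rep("dish",blob(wood,(403,414),18),20)
print("shaker", onz(c,(340/S,374/S),88))
for n,uv in dict(black=(225,314),cream=(518,383)).items(): print(n,onz(c,np.array(uv)/S,30))
print("soycap",onz(c,np.array((363,150))/S,207))
# side view
for n,uv,z in [("redjar",(378,229),106),("green",(338,294),105),("shaker",(316,252),90),("tin",(332,214),86),("soy",(491,183),207),("smallred",(416,370),80)]: print("side",n,onz(s,np.array(uv)/S,z).round(1))
cv2.imwrite("pics/ov.png",cv2.resize(ov[120:300,120:360],(800,600),interpolation=cv2.INTER_NEAREST))
h2=s["img"]; cv2.imwrite("pics/sidecrop.png",cv2.resize(h2[125:275,150:350],(800,600),interpolation=cv2.INTER_CUBIC))
E
```

```text
redjar rect [ 510.6 -196.3] [46.6 41.5] 0.7 circ [ 510.8 -196.5] 23.6
smallred rect [ 483.9 -545.3] [27.3 31.6] 44.6 circ [ 483.4 -545.6] 16.1
greenjar rect [ 404.5 -368.9] [54.6 47.5] 0.1 circ [ 407.3 -364.7] 31.3
tin rect [ 434.4 -114.8] [62.8 35.2] 79.8 circ [ 432.9 -114.8] 33.9
rack rect [ 568.8 -389.3] [ 84.9 159.6] 30.3 circ [ 569.4 -389.4] 88.7
tray rect [ 457.1 -283.3] [80.8 62.2] 36.4 circ [ 457. -283.] 48.3
dish rect [ 324.2 -310. ] [71.1 70.5] 18.5 circ [ 324.8 -309.2] 37.0
shaker [ 388.20341011 -213.2469874 ]
black [488.74258815 -12.56249904]
cream [ 375.54375158 -497.11886397]
soycap [ 705.75484477 -255.54371678]
side redjar [ 515.3 -200.9]
side green [ 404.3 -376.8]
side shaker [ 391.9 -223.5]
side tin [446.1 -90.8]
side soy [ 710.2 -260.5]
side smallred [ 486.2 -555.1]
```

View pics/ov.png

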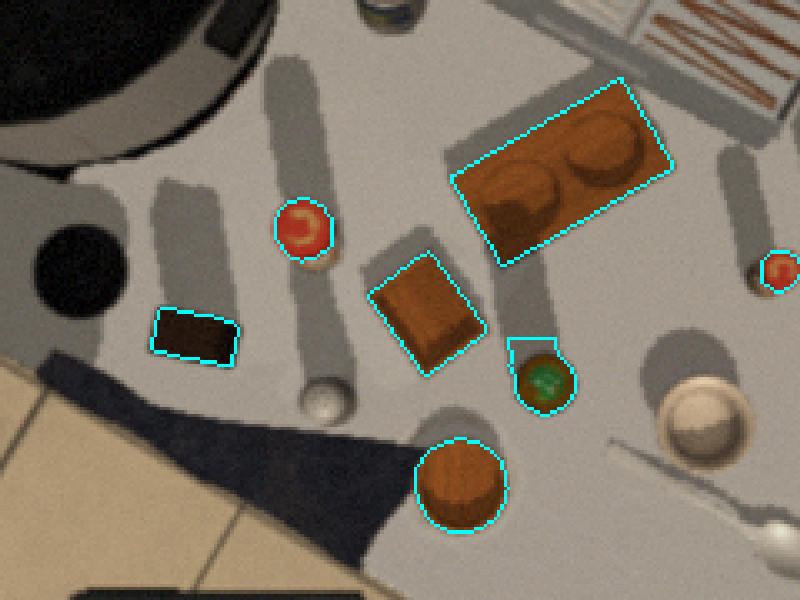

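View pics/sidecrop.png

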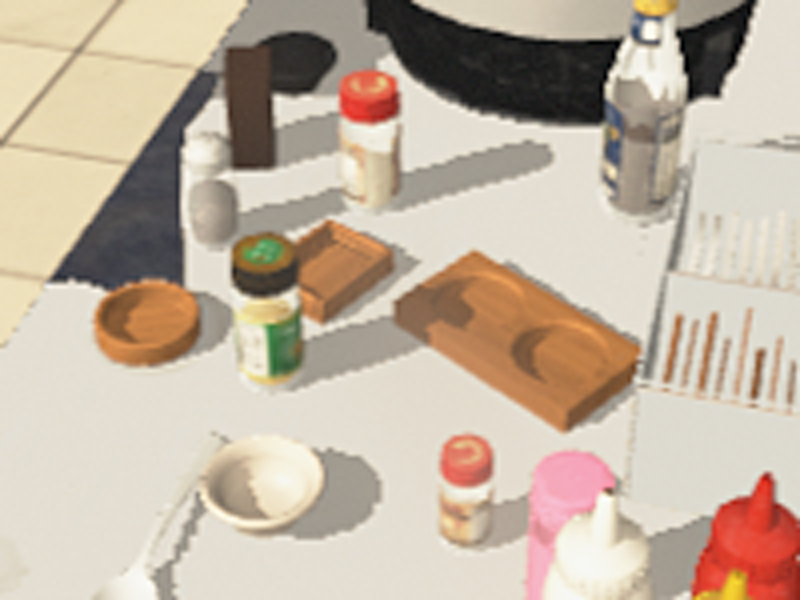

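The overlay shows good contours for the rack, tray, dish and red cap. The tin's includes its side face, and the green cap's true centre is near overlay (546,382). The side crop confirms the shaker at (207,190), the tin at (248,105), the green jar and the larger red jar.

```bash
python3 - <<'E'
from h import *
c=cam("top"); s=cam("side")
ov=lambda u,v:(120+u*.3,120+v*.3)
sc=lambda u,v:(150+u*.25,125+v*.25)
def tri(a,b):
    o1,d1=ray(c,a);o2,d2=ray(s,b); A=np.c_[d1,-d2]; t=np.linalg.lstsq(A,o2-o1,rcond=None)[0]
    p,q=o1+d1*t[0],o2+d2*t[1]; return ((p+q)/2).round(1),np.linalg.norm(p-q).round(1)
print("green",onz(c,ov(546,381),105),tri(ov(546,381),sc(265,247)))
print("red",tri(ov(302,229),sc(370,82)))
print("shaker",onz(c,ov(325,396),85),tri(ov(325,396),sc(207,140)))
print("cream",tri(ov(705,420),sc(263,480)))
print("tin corners top z86",[onz(c,ov(*p),86).round(1) for p in [(160,307),(239,321),(234,367),(151,350)]])
print("tin bottom side corners z0",[onz(s,sc(*p),0).round(1) for p in [(233,168),(275,165)]])
S=1.5625
for z in (100,250): print("cooker",z,[onz(c,np.array(p)/S,z).round() for p in [(150,250),(220,268),(295,235),(325,130)]])
print("cooker side: ",tri(np.array((208,55))/S,np.array((460,40))/S))
E
```

```text
green [ 400.17444614 -373.13452457] (array([ 402.5, -373.3,  107. ]), np.float64(4.8))
red (array([ 513.9, -197.3,  107. ]), np.float64(8.0))
shaker [ 389.62136577 -212.64579734] (array([ 390.8, -213.1,   87.7]), np.float64(2.4))
cream (array([ 374.3, -497.8,   25.5]), np.float64(1.9))
tin corners top z86 [array([454.8, -89.5]), array([ 444.4, -148.4]), array([ 410.6, -145.5]), array([423. , -83.8])]
tin bottom side corners z0 [array([ 420.2, -127.9]), array([ 453.6, -132.5])]
cooker 100 [array([583.,  91.]), array([554., -22.]), array([ 607., -140.]), array([ 780., -185.])]
cooker 250 [array([551.,  29.]), array([526., -68.]), array([ 571., -168.]), array([ 719., -206.])]
cooker side:  (array([718.1, -93.6, 415.8]), np.float64(42.1))
```

Call:
{"name": "carry_out", "arguments": {
  "rows": [
    {"tx": 0.17, "ty": -0.34, "tz": 0.067, "roll": 4},
    {"tx": 0.17, "ty": -0.34, "tz": 0.067, "roll": 4},
    {"tx": 0.17, "ty": -0.34, "tz": 0.067, "roll": 4},
    {"tx": 0.17, "ty": -0.34, "tz": 0.067, "roll": 4},
    {"tx": 0.17, "ty": -0.34, "tz": 0.067, "roll": 4},
    {"tx": 0.17, "ty": -0.34, "tz": 0.067, "roll": 4},
    {"tx": 0.17, "ty": -0.34, "tz": 0.067, "roll": 4},
    {"tx": 0.17, "ty": -0.34, "tz": 0.067, "roll": 4}
  ],
  "grip_force": 20
}}

```text
validation failed for argument at $.ro...
```

Call:
{"name": "carry_out", "arguments": {
  "rows": [
    {"tx": 0.17, "ty": -0.34, "tz": 0.067, "roll": 4, "grip": 0.09},
    {"tx": 0.17, "ty": -0.34, "tz": 0.067, "roll": 4, "grip": 0.09},
    {"tx": 0.17, "ty": -0.34, "tz": 0.067, "roll": 4, "grip": 0.09},
    {"tx": 0.17, "ty": -0.34, "tz": 0.067, "roll": 4, "grip": 0.09},
    {"tx": 0.17, "ty": -0.34, "tz": 0.067, "roll": 4, "grip": 0.09},
    {"tx": 0.17, "ty": -0.34, "tz": 0.067, "roll": 4, "grip": 0.09},
    {"tx": 0.17, "ty": -0.34, "tz": 0.067, "roll": 4, "grip": 0.09},
    {"tx": 0.17, "ty": -0.34, "tz": 0.067, "roll": 4, "grip": 0.09}
  ],
  "grip_force": 20
}}

```text
t: 1.1
tcp_pos: [340.3, 336.9, 300.6]
tool_rot: [180.0, 0.0, 169.9]
wrist_force: [-0.3, 0.6, 0.2]
opening: 0.986
grasp_force: 0.0
```

Call:
{"name": "carry_out", "arguments": {
  "rows": [
    {"tx": 0.04, "ty": -0.05, "tz": 0, "roll": 0, "grip": 0.09},
    {"tx": 0.06, "ty": -0.1, "tz": 0, "roll": 0, "grip": 0.09},
    {"tx": 0.08, "ty": -0.15, "tz": 0, "roll": 0, "grip": 0.09},
    {"tx": 0.1, "ty": -0.19, "tz": 0, "roll": 0, "grip": 0.09},
    {"tx": 0.105, "ty": -0.24, "tz": 0, "roll": 0, "grip": 0.09},
    {"tx": 0.105, "ty": -0.29, "tz": 0, "roll": 0, "grip": 0.09},
    {"tx": 0.105, "ty": -0.34, "tz": 0, "roll": 0, "grip": 0.09},
    {"tx": 0.105, "ty": -0.34, "tz": 0, "roll": 0, "grip": 0.09}
  ]
}}

```text
t: 1.9
tcp_pos: [444.4, -4.2, 300.1]
tool_rot: [-180.0, 0.0, 169.8]
wrist_force: [1.4, 0.4, 0.4]
opening: 0.985
grasp_force: 0.0
```

Call:
{"name": "carry_out", "arguments": {
  "rows": [
    {"tx": 0, "ty": -0.04, "tz": 0, "roll": 0, "grip": 0.09},
    {"tx": -0.007, "ty": -0.08, "tz": -0.02, "roll": 0, "grip": 0.09},
    {"tx": -0.007, "ty": -0.108, "tz": -0.05, "roll": 0, "grip": 0.09},
    {"tx": -0.007, "ty": -0.108, "tz": -0.09, "roll": 0, "grip": 0.09},
    {"tx": -0.007, "ty": -0.108, "tz": -0.13, "roll": 0, "grip": 0.09},
    {"tx": -0.007, "ty": -0.108, "tz": -0.15, "roll": 0, "grip": 0.09},
    {"tx": -0.007, "ty": -0.108, "tz": -0.15, "roll": 0, "grip": 0.09}
  ]
}}

```text
t: 2.6
tcp_pos: [436.0, -108.4, 147.6]
tool_rot: [180.0, -0.3, 170.0]
wrist_force: [-0.1, -0.4, 0.4]
opening: 0.986
grasp_force: 0.0
```

```bash
python3 - <<'E'
from h import *
s=cam("side"); u=s["img"]; cv2.imwrite("pics/s1.png",cv2.resize(u[90:240,150:350],(800,600),interpolation=cv2.INTER_CUBIC)); print(observe()["tcp_pos"])
p=observe()["tcp_pos"]; q=proj(s,[p,p+[0,0,-19],[437,-109,86]]); print(((q-[150,90])*4).round())
E
```

```text
[ 437.06362263 -108.72134711  149.34671779]
[[237. 129.]
 [239. 151.]
 [243. 201.]]
```

View pics/s1.png

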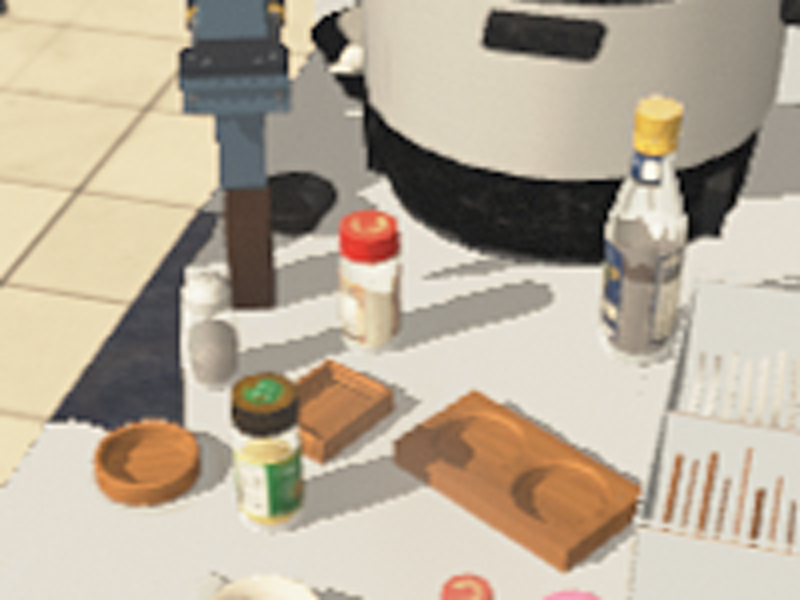

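The near finger hangs in line with the tin, both near column 245, so I'm descending.

Call:
{"name": "carry_out", "arguments": {
  "rows": [
    {"tx": 0, "ty": 0, "tz": -0.03, "roll": 0, "grip": 0.09},
    {"tx": 0, "ty": 0, "tz": -0.06, "roll": 0, "grip": 0.09},
    {"tx": 0, "ty": 0, "tz": -0.08, "roll": 0, "grip": 0.09},
    {"tx": 0, "ty": 0, "tz": -0.095, "roll": 0, "grip": 0.09},
    {"tx": 0, "ty": 0, "tz": -0.095, "roll": 0, "grip": 0.06},
    {"tx": 0, "ty": 0, "tz": -0.095, "roll": 0, "grip": 0.05},
    {"tx": 0, "ty": 0, "tz": -0.095, "roll": 0, "grip": 0.04},
    {"tx": 0, "ty": 0, "tz": -0.095, "roll": 0, "grip": 0.03}
  ]
}}

```text
t: 3.45
tcp_pos: [438.4, -109.1, 56.1]
tool_rot: [-180.0, 0.1, 170.0]
wrist_force: [-0.1, -0.7, -0.1]
opening: 0.666
grasp_force: 0.0
```

Call:
{"name": "carry_out", "arguments": {
  "rows": [
    {"tx": 0, "ty": 0, "tz": 0, "roll": 0, "grip": 0.03},
    {"tx": 0, "ty": 0, "tz": 0, "roll": 0, "grip": 0.03},
    {"tx": 0, "ty": 0, "tz": 0, "roll": 0, "grip": 0.03},
    {"tx": 0, "ty": 0, "tz": 0, "roll": 0, "grip": 0.03}
  ]
}}

```text
t: 3.85
tcp_pos: [438.1, -109.0, 55.6]
tool_rot: [-180.0, 0.0, 170.0]
wrist_force: [-2.1, 1.7, 11.5]
opening: 0.557
grasp_force: 20.0
```

Call:
{"name": "carry_out", "arguments": {
  "rows": [
    {"tx": 0, "ty": 0, "tz": 0.01, "roll": 0, "grip": 0.03},
    {"tx": 0, "ty": 0, "tz": 0.04, "roll": 0, "grip": 0.03},
    {"tx": 0, "ty": 0, "tz": 0.08, "roll": 0, "grip": 0.03},
    {"tx": 0, "ty": 0, "tz": 0.13, "roll": 0, "grip": 0.03},
    {"tx": 0, "ty": 0, "tz": 0.13, "roll": 0, "grip": 0.03}
  ]
}}

```text
t: 4.35
tcp_pos: [440.6, -109.7, 191.1]
tool_rot: [-179.9, 0.5, 170.0]
wrist_force: [1.2, 0.5, -3.6]
opening: 0.557
grasp_force: 20.0
```

Call:
{"name": "carry_out", "arguments": {
  "rows": [
    {"tx": 0.003, "ty": -0.025, "tz": 0, "roll": -6, "grip": 0.03},
    {"tx": 0.006, "ty": -0.05, "tz": 0, "roll": -12, "grip": 0.03},
    {"tx": 0.009, "ty": -0.075, "tz": 0, "roll": -18, "grip": 0.03},
    {"tx": 0.012, "ty": -0.1, "tz": 0, "roll": -24, "grip": 0.03},
    {"tx": 0.015, "ty": -0.13, "tz": 0, "roll": -30, "grip": 0.03},
    {"tx": 0.02, "ty": -0.155, "tz": 0, "roll": -37, "grip": 0.03},
    {"tx": 0.02, "ty": -0.174, "tz": 0, "roll": -43.5, "grip": 0.03},
    {"tx": 0.02, "ty": -0.174, "tz": 0, "roll": -43.5, "grip": 0.03}
  ]
}}

```text
t: 5.15
tcp_pos: [457.4, -284.4, 184.5]
tool_rot: [-180.0, -0.0, 126.2]
wrist_force: [0.0, 1.0, -1.9]
opening: 0.558
grasp_force: 20.0
```

```bash
python3 - <<'E'
from h import *
o=observe(); print(o["tcp_pos"],o["tool_rot"],o["wrist_force"],o["opening"])
s=cam("side"); u=s["img"]; cv2.imwrite("pics/s2.png",cv2.resize(u[110:260,150:350],(800,600),interpolation=cv2.INTER_CUBIC))
p=o["tcp_pos"]; q=proj(s,[p+[0,0,-55],[457,-283,6],[457,-283,61]]); print(((q-[150,110])*4).round())
E
```

```text
[ 457.42346293 -284.37281884  184.48753171] [-1.79987235e+02 -1.35009855e-02  1.26214479e+02] [ 0.02044977  0.98832648 -1.9172304 ] 0.5583530860057664
[[314. 192.]
 [319. 332.]
 [317. 271.]]
```

View pics/s2.png

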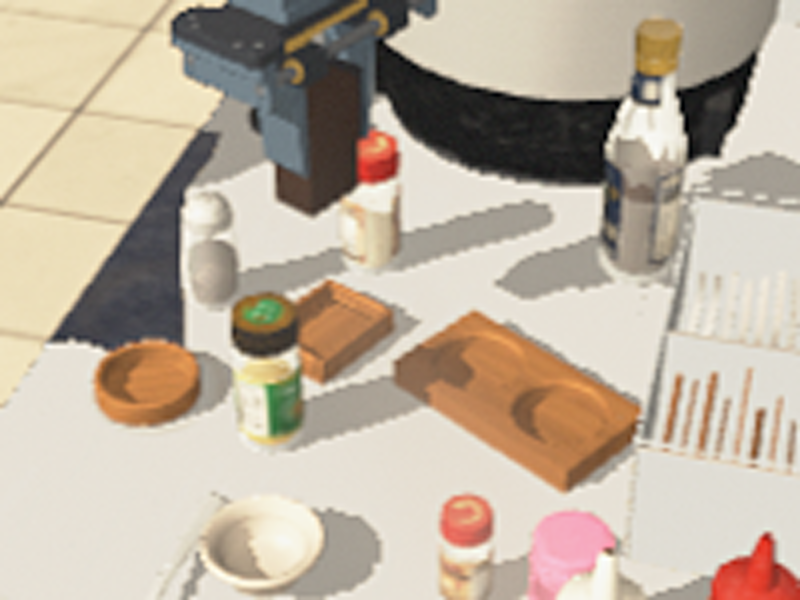

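The tin hangs level near (320,190), and the tray is partly hidden by the green jar at (330,320). I'll check my holder estimates by drawing their outlines in the side view.

```bash
python3 - <<'E'
from h import *
s=cam("side"); u=s["img"]; im=cv2.resize(u[110:260,150:350],(800,600),interpolation=cv2.INTER_CUBIC)
def R(cx,cy,a,l,w,z):
    a=np.radians(a);d=np.array([np.cos(a),np.sin(a)]);n=np.array([-d[1],d[0]])
    return [[*(np.array([cx,cy])+i*l/2*d+j*w/2*n),z] for i,j in((1,1),(1,-1),(-1,-1),(-1,1))]
def C(x,y,r,z): return [[x+r*np.cos(t),y+r*np.sin(t),z] for t in np.linspace(0,6.28,40)]
o=observe();p=o["tcp_pos"]
for X in(R(568.8,-389.3,120.3,160,84,20),R(457,-283,36.4,81,64,20),C(324.5,-309.5,37,20),C(402,-372,22,105),C(512,-197,20,106),C(390,-213,22,74),R(p[0],p[1],36.2,51,36,p[2]-54),C(550,-356,31,20),C(374.5,-497.5,38,30)):
    q=(((proj(s,X)-[150,110])+.5)*4-.5).round().astype(np.int32); cv2.polylines(im,[q.reshape(-1,1,2)],True,(255,0,255),1)
cv2.imwrite("pics/s3.png",im)
E
```

```text
(no output)
```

View pics/s3.png

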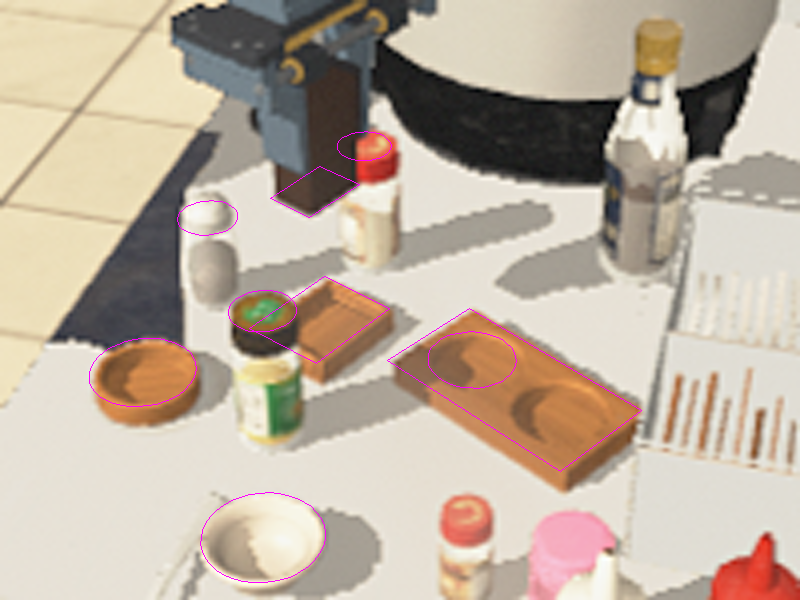

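Outlines sit a uniform ~4 px left, and so does the held tin, so the robot-relative error is small. Lowering.

Call:
{"name": "carry_out", "arguments": {
  "rows": [
    {"tx": 0.001, "ty": 0.001, "tz": -0.04, "roll": 0, "grip": 0.03},
    {"tx": 0.001, "ty": 0.001, "tz": -0.07, "roll": 0, "grip": 0.03},
    {"tx": 0.001, "ty": 0.001, "tz": -0.09, "roll": 0, "grip": 0.03},
    {"tx": 0.001, "ty": 0.001, "tz": -0.105, "roll": 0, "grip": 0.03},
    {"tx": 0.001, "ty": 0.001, "tz": -0.115, "roll": 0, "grip": 0.03},
    {"tx": 0.001, "ty": 0.001, "tz": -0.12, "roll": 0, "grip": 0.03},
    {"tx": 0.001, "ty": 0.001, "tz": -0.123, "roll": 0, "grip": 0.03},
    {"tx": 0.001, "ty": 0.001, "tz": -0.123, "roll": 0, "grip": 0.03}
  ]
}}

```text
t: 6.05
tcp_pos: [458.9, -281.9, 62.2]
tool_rot: [180.0, 0.0, 126.5]
wrist_force: [0.4, -0.9, -1.4]
opening: 0.56
grasp_force: 20.0
```

Call:
{"name": "carry_out", "arguments": {
  "rows": [
    {"tx": 0, "ty": 0, "tz": -0.001, "roll": 0, "grip": 0.03},
    {"tx": 0, "ty": 0, "tz": -0.001, "roll": 0, "grip": 0.03},
    {"tx": 0, "ty": 0, "tz": -0.001, "roll": 0, "grip": 0.03}
  ]
}}

```text
t: 6.35
tcp_pos: [459.1, -282.1, 61.5]
tool_rot: [180.0, 0.1, 126.5]
wrist_force: [-0.9, 0.3, 6.1]
opening: 0.558
grasp_force: 20.0
```

Call:
{"name": "carry_out", "arguments": {
  "rows": [
    {"tx": 0, "ty": 0, "tz": 0, "roll": 0, "grip": 0.085},
    {"tx": 0, "ty": 0, "tz": 0, "roll": 0, "grip": 0.085},
    {"tx": 0, "ty": 0, "tz": 0, "roll": 0, "grip": 0.085},
    {"tx": 0, "ty": 0, "tz": 0, "roll": 0, "grip": 0.085},
    {"tx": 0, "ty": 0, "tz": 0.02, "roll": 0, "grip": 0.085},
    {"tx": 0, "ty": 0, "tz": 0.06, "roll": 0, "grip": 0.085},
    {"tx": 0, "ty": 0, "tz": 0.1, "roll": 0, "grip": 0.085},
    {"tx": 0, "ty": 0, "tz": 0.12, "roll": 0, "grip": 0.085}
  ]
}}

```text
t: 7.15
tcp_pos: [459.5, -282.4, 184.0]
tool_rot: [179.9, 0.2, 126.5]
wrist_force: [-0.2, -0.7, -0.2]
opening: 0.933
grasp_force: 0.0
```

Call:
{"name": "carry_out", "arguments": {
  "rows": [
    {"tx": -0.034, "ty": 0.034, "tz": 0.01, "roll": 0, "grip": 0.09},
    {"tx": -0.068, "ty": 0.069, "tz": 0, "roll": 0, "grip": 0.09},
    {"tx": -0.068, "ty": 0.069, "tz": -0.02, "roll": 0, "grip": 0.09},
    {"tx": -0.068, "ty": 0.069, "tz": -0.04, "roll": 0, "grip": 0.09},
    {"tx": -0.068, "ty": 0.069, "tz": -0.04, "roll": 0, "grip": 0.09}
  ]
}}

```text
t: 7.65
tcp_pos: [389.4, -212.0, 139.3]
tool_rot: [-179.9, -0.2, 126.5]
wrist_force: [-0.2, -0.3, 1.2]
opening: 0.984
grasp_force: 0.0
```

```bash
python3 - <<'E'
from h import *
o=observe(); print(o["tcp_pos"],o["tool_rot"],o["opening"])
s=cam("side"); c=cam("top"); a=cv2.resize(s["img"][110:260,150:350],(400,300),interpolation=cv2.INTER_CUBIC); b=cv2.resize(c["img"][120:300,120:360],(400,300),interpolation=cv2.INTER_CUBIC)
cv2.imwrite("pics/s4.png",np.hstack([a,b]))
E
```

```text
[ 389.43155052 -212.00896965  139.3474985 ] [-1.79933641e+02 -1.64637770e-01  1.26482806e+02] 0.984469873958053
```

View pics/s4.png

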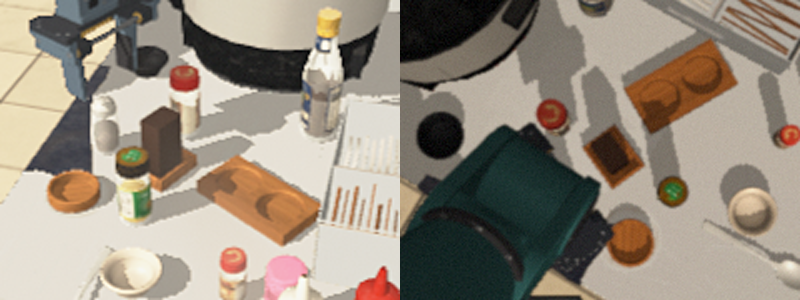

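The tin stands in the tray. The shaker, at (105,125) in the left half, is between the fingers' lines. Descending.

Call:
{"name": "carry_out", "arguments": {
  "rows": [
    {"tx": 0, "ty": 0, "tz": -0.03, "roll": 0, "grip": 0.09},
    {"tx": 0, "ty": 0, "tz": -0.06, "roll": 0, "grip": 0.09},
    {"tx": 0, "ty": 0, "tz": -0.08, "roll": 0, "grip": 0.09},
    {"tx": 0, "ty": 0, "tz": -0.091, "roll": 0, "grip": 0.09},
    {"tx": 0, "ty": 0, "tz": -0.091, "roll": 0, "grip": 0.06},
    {"tx": 0, "ty": 0, "tz": -0.091, "roll": 0, "grip": 0.05},
    {"tx": 0, "ty": 0, "tz": -0.091, "roll": 0, "grip": 0.03},
    {"tx": 0, "ty": 0, "tz": -0.091, "roll": 0, "grip": 0.03}
  ]
}}

```text
t: 8.55
tcp_pos: [391.2, -213.2, 50.8]
tool_rot: [180.0, 0.1, 126.5]
wrist_force: [-0.6, 0.8, 0.3]
opening: 0.669
grasp_force: 0.0
```

Call:
{"name": "carry_out", "arguments": {
  "rows": [
    {"tx": 0, "ty": 0, "tz": 0, "roll": 0, "grip": 0.03},
    {"tx": 0, "ty": 0, "tz": 0, "roll": 0, "grip": 0.03},
    {"tx": 0, "ty": 0, "tz": 0, "roll": 0, "grip": 0.03},
    {"tx": 0, "ty": 0, "tz": 0, "roll": 0, "grip": 0.03}
  ]
}}

```text
t: 8.95
tcp_pos: [390.8, -212.9, 50.1]
tool_rot: [180.0, 0.0, 126.5]
wrist_force: [-0.6, 1.0, 5.1]
opening: 0.446
grasp_force: 20.1
```

Opening reads 40.7 mm where I expected 44, so I'll lift and check the grip.

Call:
{"name": "carry_out", "arguments": {
  "rows": [
    {"tx": 0, "ty": 0, "tz": 0.01, "roll": 0, "grip": 0.03},
    {"tx": 0, "ty": 0, "tz": 0.03, "roll": 0, "grip": 0.03},
    {"tx": 0, "ty": 0, "tz": 0.055, "roll": 0, "grip": 0.03},
    {"tx": 0, "ty": 0, "tz": 0.08, "roll": 0, "grip": 0.03},
    {"tx": 0, "ty": 0, "tz": 0.08, "roll": 0, "grip": 0.03}
  ]
}}

```text
t: 9.45
tcp_pos: [392.0, -213.7, 133.0]
tool_rot: [179.9, 0.2, 126.5]
wrist_force: [0.5, -1.1, -2.0]
opening: 0.44
grasp_force: 19.9
```

```bash
python3 - <<'E'
from h import *
o=observe(); p=o["tcp_pos"]; print(p,o["wrist_force"],o["torque"],o["opening"],o["grasp_force"])
s=cam("side"); im=cv2.resize(s["img"][90:210,150:310],(800,600),interpolation=cv2.INTER_CUBIC)
C=[[p[0]+22*np.cos(t),p[1]+22*np.sin(t),p[2]-50] for t in np.linspace(0,6.28,40)]
q=((proj(s,C)-[150,90]+.5)*5).astype(np.int32); cv2.polylines(im,[q.reshape(-1,1,2)],True,(255,0,255),1)
cv2.imwrite("pics/s5.png",im)
E
```

```text
[ 392.02872407 -213.69787413  133.00168757] [ 0.45629166 -1.07167242 -1.98191077] [-0.04317092  0.06147171  0.02975504] 0.4397057825967816 19.928873988246778
```

View pics/s5.png

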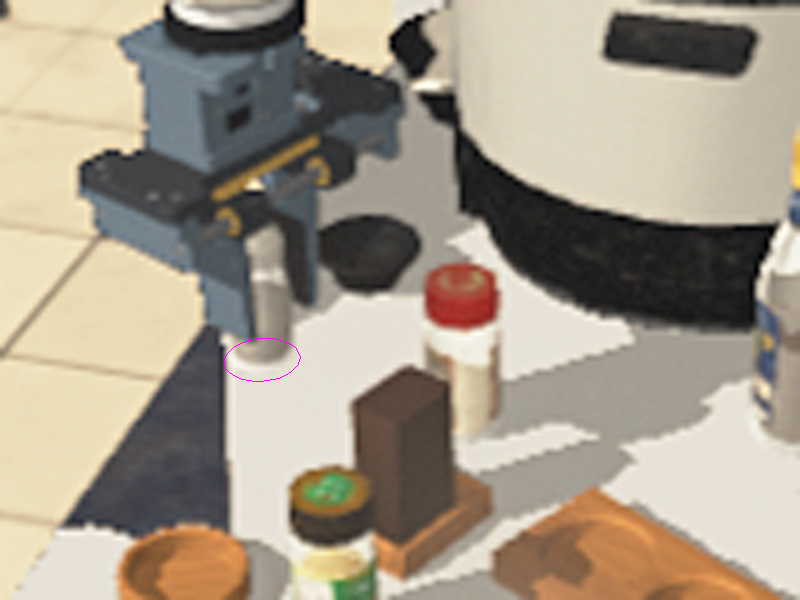

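The shaker hangs upright, with its base at (262,362) matching the predicted ring. On to the dish.

Call:
{"name": "carry_out", "arguments": {
  "rows": [
    {"tx": -0.02, "ty": -0.03, "tz": 0, "roll": 0, "grip": 0.03},
    {"tx": -0.045, "ty": -0.065, "tz": 0, "roll": 0, "grip": 0.03},
    {"tx": -0.066, "ty": -0.096, "tz": 0, "roll": 0, "grip": 0.03},
    {"tx": -0.066, "ty": -0.096, "tz": -0.02, "roll": 0, "grip": 0.03},
    {"tx": -0.066, "ty": -0.096, "tz": -0.045, "roll": 0, "grip": 0.03},
    {"tx": -0.066, "ty": -0.096, "tz": -0.06, "roll": 0, "grip": 0.03},
    {"tx": -0.066, "ty": -0.096, "tz": -0.07, "roll": 0, "grip": 0.03},
    {"tx": -0.066, "ty": -0.096, "tz": -0.073, "roll": 0, "grip": 0.03}
  ]
}}

```text
t: 10.3
tcp_pos: [324.0, -308.2, 55.8]
tool_rot: [-180.0, -0.1, 126.5]
wrist_force: [-6.0, 4.0, 30.6]
opening: 0.446
grasp_force: 20.7
```

Call:
{"name": "carry_out", "arguments": {
  "rows": [
    {"tx": 0, "ty": 0, "tz": 0, "roll": 0, "grip": 0.03},
    {"tx": 0, "ty": 0, "tz": -0.001, "roll": 0, "grip": 0.03},
    {"tx": 0, "ty": 0, "tz": -0.001, "roll": 0, "grip": 0.03},
    {"tx": 0, "ty": 0, "tz": -0.001, "roll": 0, "grip": 0.03}
  ]
}}

```text
t: 10.7
tcp_pos: [324.8, -308.9, 56.1]
tool_rot: [180.0, 0.0, 126.5]
wrist_force: [0.4, 0.6, -0.4]
opening: 0.439
grasp_force: 19.9
```

Call:
{"name": "carry_out", "arguments": {
  "rows": [
    {"tx": 0, "ty": 0, "tz": 0, "roll": 0, "grip": 0.07},
    {"tx": 0, "ty": 0, "tz": 0, "roll": 0, "grip": 0.075},
    {"tx": 0, "ty": 0, "tz": 0, "roll": 0, "grip": 0.075},
    {"tx": 0, "ty": 0, "tz": 0, "roll": 0, "grip": 0.075},
    {"tx": 0, "ty": 0, "tz": 0.02, "roll": 0, "grip": 0.075},
    {"tx": 0, "ty": 0, "tz": 0.06, "roll": 0, "grip": 0.08},
    {"tx": 0, "ty": 0, "tz": 0.1, "roll": 0, "grip": 0.09},
    {"tx": 0, "ty": 0, "tz": 0.11, "roll": 0, "grip": 0.09}
  ]
}}

```text
t: 11.5
tcp_pos: [325.9, -310.1, 169.5]
tool_rot: [180.0, 0.3, 126.5]
wrist_force: [-0.0, 0.1, 0.7]
opening: 0.985
grasp_force: 0.0
```

Call:
{"name": "carry_out", "arguments": {
  "rows": [
    {"tx": 0.04, "ty": -0.03, "tz": 0, "roll": 0, "grip": 0.09},
    {"tx": 0.077, "ty": -0.063, "tz": 0, "roll": 0, "grip": 0.09},
    {"tx": 0.077, "ty": -0.063, "tz": 0, "roll": 0, "grip": 0.09},
    {"tx": 0.077, "ty": -0.063, "tz": 0, "roll": 0, "grip": 0.09}
  ]
}}

```text
t: 11.9
tcp_pos: [401.7, -371.8, 164.9]
tool_rot: [-180.0, -0.1, 126.5]
wrist_force: [-0.1, -0.3, 0.9]
opening: 0.988
grasp_force: 0.0
```

```bash
python3 - <<'E'
from h import *
o=observe(); p=o["tcp_pos"]; print(p,o["opening"])
s=cam("side"); im=cv2.resize(s["img"][110:260,150:350],(800,600),interpolation=cv2.INTER_CUBIC)
for X in(p,p-[0,0,19],[402,-372,105]): 
    q=((proj(s,X)[0]-[150,110]+.5)*4).astype(int); cv2.circle(im,tuple(int(i) for i in q),3,(255,0,255),-1)
cv2.imwrite("pics/s6.png",im)
E
```

```text
[ 401.6742504  -371.78686697  164.92313575] 0.9878814483380453
```

View pics/s6.png

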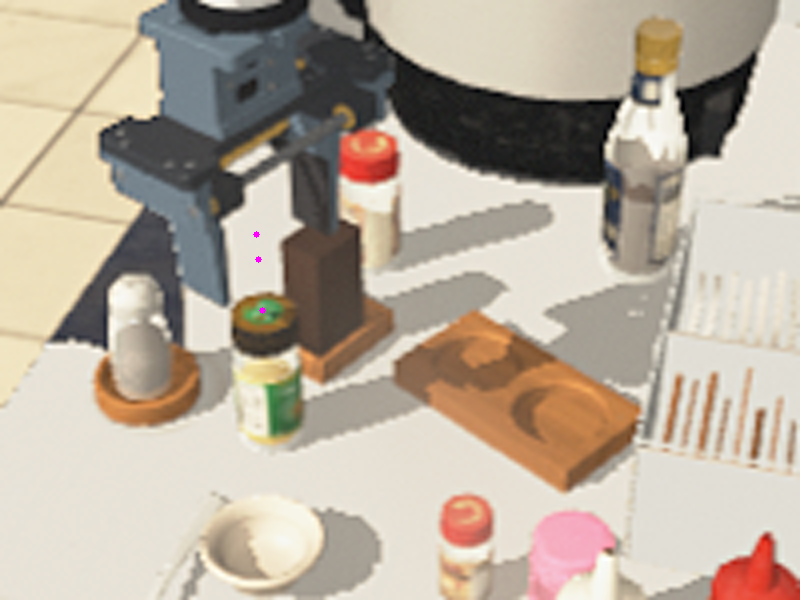

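The shaker stands in its dish and the green jar is centred between the open fingers (grip axis at 257, jar at 265). Descending.

Call:
{"name": "carry_out", "arguments": {
  "rows": [
    {"tx": 0, "ty": 0, "tz": -0.03, "roll": 0, "grip": 0.09},
    {"tx": 0, "ty": 0, "tz": -0.06, "roll": 0, "grip": 0.09},
    {"tx": 0, "ty": 0, "tz": -0.09, "roll": 0, "grip": 0.09},
    {"tx": 0, "ty": 0, "tz": -0.106, "roll": 0, "grip": 0.09},
    {"tx": 0, "ty": 0, "tz": -0.106, "roll": 0, "grip": 0.06},
    {"tx": 0, "ty": 0, "tz": -0.106, "roll": 0, "grip": 0.05},
    {"tx": 0, "ty": 0, "tz": -0.106, "roll": 0, "grip": 0.03},
    {"tx": 0, "ty": 0, "tz": -0.106, "roll": 0, "grip": 0.03}
  ]
}}

```text
t: 12.75
tcp_pos: [402.1, -372.3, 61.1]
tool_rot: [180.0, 0.1, 126.5]
wrist_force: [0.6, 0.1, -0.4]
opening: 0.667
grasp_force: 0.0
```

Call:
{"name": "carry_out", "arguments": {
  "rows": [
    {"tx": 0, "ty": 0, "tz": 0, "roll": 0, "grip": 0.03},
    {"tx": 0, "ty": 0, "tz": 0, "roll": 0, "grip": 0.03},
    {"tx": 0, "ty": 0, "tz": 0, "roll": 0, "grip": 0.03},
    {"tx": 0, "ty": 0, "tz": 0, "roll": 0, "grip": 0.03}
  ]
}}

```text
t: 13.15
tcp_pos: [401.9, -372.1, 60.4]
tool_rot: [180.0, 0.0, 126.5]
wrist_force: [-0.9, 0.3, 7.1]
opening: 0.48
grasp_force: 20.0
```

Call:
{"name": "carry_out", "arguments": {
  "rows": [
    {"tx": 0, "ty": 0, "tz": 0.02, "roll": 0, "grip": 0.03},
    {"tx": 0, "ty": 0, "tz": 0.05, "roll": 0, "grip": 0.03},
    {"tx": 0, "ty": 0, "tz": 0.08, "roll": 0, "grip": 0.03},
    {"tx": 0.045, "ty": -0.012, "tz": 0.08, "roll": -2, "grip": 0.03},
    {"tx": 0.09, "ty": -0.025, "tz": 0.08, "roll": -4, "grip": 0.03},
    {"tx": 0.14, "ty": -0.038, "tz": 0.08, "roll": -6, "grip": 0.03},
    {"tx": 0.186, "ty": -0.05, "tz": 0.08, "roll": -6, "grip": 0.03},
    {"tx": 0.186, "ty": -0.05, "tz": 0.08, "roll": -6, "grip": 0.03}
  ]
}}

```text
t: 13.95
tcp_pos: [592.4, -422.8, 140.0]
tool_rot: [179.9, 0.1, 120.6]
wrist_force: [-1.7, 0.9, -0.7]
opening: 0.478
grasp_force: 20.0
```

Call:
{"name": "carry_out", "arguments": {
  "rows": [
    {"tx": 0, "ty": 0, "tz": -0.03, "roll": 0, "grip": 0.03},
    {"tx": 0, "ty": 0, "tz": -0.05, "roll": 0, "grip": 0.03},
    {"tx": 0, "ty": 0, "tz": -0.062, "roll": 0, "grip": 0.03},
    {"tx": 0, "ty": 0, "tz": -0.068, "roll": 0, "grip": 0.03},
    {"tx": 0, "ty": 0, "tz": -0.072, "roll": 0, "grip": 0.03},
    {"tx": 0, "ty": 0, "tz": -0.073, "roll": 0, "grip": 0.03},
    {"tx": 0, "ty": 0, "tz": -0.074, "roll": 0, "grip": 0.03},
    {"tx": 0, "ty": 0, "tz": -0.074, "roll": 0, "grip": 0.03}
  ]
}}

```text
t: 14.75
tcp_pos: [587.9, -422.1, 66.5]
tool_rot: [180.0, 0.0, 120.5]
wrist_force: [-0.1, -0.4, -1.2]
opening: 0.477
grasp_force: 20.0
```

Call:
{"name": "carry_out", "arguments": {
  "rows": [
    {"tx": 0, "ty": 0, "tz": -0.001, "roll": 0, "grip": 0.03},
    {"tx": 0, "ty": 0, "tz": -0.001, "roll": 0, "grip": 0.03},
    {"tx": 0, "ty": 0, "tz": -0.001, "roll": 0, "grip": 0.065},
    {"tx": 0, "ty": 0, "tz": -0.001, "roll": 0, "grip": 0.065},
    {"tx": 0, "ty": 0, "tz": -0.001, "roll": 0, "grip": 0.065},
    {"tx": 0, "ty": 0, "tz": 0.03, "roll": 0, "grip": 0.065},
    {"tx": 0, "ty": 0, "tz": 0.07, "roll": 0, "grip": 0.08},
    {"tx": 0, "ty": 0, "tz": 0.11, "roll": 0, "grip": 0.09}
  ]
}}

```text
t: 15.55
tcp_pos: [587.4, -421.6, 176.8]
tool_rot: [-180.0, -0.1, 120.5]
wrist_force: [0.5, -0.0, -0.1]
opening: 0.855
grasp_force: 0.0
```

Call:
{"name": "carry_out", "arguments": {
  "rows": [
    {"tx": -0.01, "ty": 0.03, "tz": 0.01, "roll": 8, "grip": 0.09},
    {"tx": -0.02, "ty": 0.06, "tz": 0.01, "roll": 16, "grip": 0.09},
    {"tx": -0.03, "ty": 0.09, "tz": 0.01, "roll": 24, "grip": 0.09},
    {"tx": -0.04, "ty": 0.12, "tz": 0.01, "roll": 32, "grip": 0.09},
    {"tx": -0.05, "ty": 0.15, "tz": 0.01, "roll": 40, "grip": 0.09},
    {"tx": -0.06, "ty": 0.18, "tz": 0.01, "roll": 48, "grip": 0.09},
    {"tx": -0.07, "ty": 0.2, "tz": 0.01, "roll": 56, "grip": 0.09},
    {"tx": -0.074, "ty": 0.225, "tz": 0.01, "roll": 64, "grip": 0.09}
  ]
}}

```text
t: 16.35
tcp_pos: [512.9, -196.0, 186.0]
tool_rot: [-180.0, -0.0, -175.2]
wrist_force: [1.0, -0.3, 0.6]
opening: 0.986
grasp_force: 0.0
```

Call:
{"name": "carry_out", "arguments": {
  "rows": [
    {"tx": 0, "ty": 0, "tz": 0, "roll": 8, "grip": 0.09},
    {"tx": 0, "ty": 0, "tz": -0.02, "roll": 8, "grip": 0.09},
    {"tx": 0, "ty": 0, "tz": -0.02, "roll": 8, "grip": 0.09},
    {"tx": 0, "ty": 0, "tz": -0.02, "roll": 8, "grip": 0.09}
  ]
}}

```text
t: 16.75
tcp_pos: [513.5, -196.8, 166.0]
tool_rot: [180.0, -0.0, -167.6]
wrist_force: [0.1, 0.6, 0.5]
opening: 0.987
grasp_force: 0.0
```

```bash
python3 - <<'E'
from h import *
o=observe(); p=o["tcp_pos"]; print(p,o["tool_rot"],o["opening"])
s=cam("side"); im=cv2.resize(s["img"][90:240,170:370],(800,600),interpolation=cv2.INTER_CUBIC)
for X in(p,p-[0,0,19],[514,-197,106]): 
    q=((proj(s,X)[0]-[170,90]+.5)*4).astype(int); cv2.circle(im,tuple(int(i) for i in q),3,(255,0,255),-1)
cv2.imwrite("pics/s7.png",im)
E
```

```text
[ 513.50261644 -196.84182437  165.96259822] [ 1.79971492e+02 -4.09072547e-02 -1.67565701e+02] 0.9869673916143423
```

View pics/s7.png

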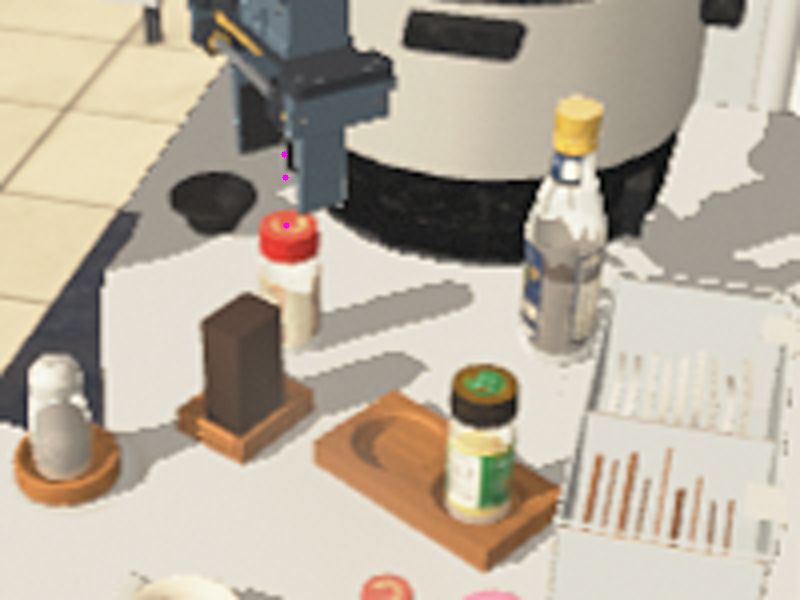

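The green jar stands in its well, and the gripper is centred over the red cap at (287,225). Descending.

Call:
{"name": "carry_out", "arguments": {
  "rows": [
    {"tx": 0, "ty": 0, "tz": -0.03, "roll": 0, "grip": 0.09},
    {"tx": 0, "ty": 0, "tz": -0.06, "roll": 0, "grip": 0.09},
    {"tx": 0, "ty": 0, "tz": -0.09, "roll": 0, "grip": 0.09},
    {"tx": 0, "ty": 0, "tz": -0.106, "roll": 0, "grip": 0.09},
    {"tx": 0, "ty": 0, "tz": -0.106, "roll": 0, "grip": 0.06},
    {"tx": 0, "ty": 0, "tz": -0.106, "roll": 0, "grip": 0.05},
    {"tx": 0, "ty": 0, "tz": -0.106, "roll": 0, "grip": 0.03},
    {"tx": 0, "ty": 0, "tz": -0.106, "roll": 0, "grip": 0.03}
  ]
}}

```text
t: 17.6
tcp_pos: [514.4, -197.2, 61.2]
tool_rot: [-179.9, 0.1, -167.5]
wrist_force: [0.5, -0.4, -0.1]
opening: 0.668
grasp_force: 0.0
```

Call:
{"name": "carry_out", "arguments": {
  "rows": [
    {"tx": 0, "ty": 0, "tz": 0, "roll": 0, "grip": 0.03},
    {"tx": 0, "ty": 0, "tz": 0, "roll": 0, "grip": 0.03},
    {"tx": 0, "ty": 0, "tz": 0, "roll": 0, "grip": 0.03},
    {"tx": 0, "ty": 0, "tz": 0, "roll": 0, "grip": 0.03}
  ]
}}

```text
t: 18.0
tcp_pos: [514.0, -196.9, 60.3]
tool_rot: [-180.0, 0.0, -167.5]
wrist_force: [-0.2, 0.6, 7.1]
opening: 0.48
grasp_force: 20.0
```

Call:
{"name": "carry_out", "arguments": {
  "rows": [
    {"tx": 0, "ty": 0, "tz": 0.02, "roll": 0, "grip": 0.03},
    {"tx": 0, "ty": 0, "tz": 0.06, "roll": 0, "grip": 0.03},
    {"tx": 0, "ty": 0, "tz": 0.09, "roll": 0, "grip": 0.03},
    {"tx": 0.01, "ty": -0.02, "tz": 0.09, "roll": -8, "grip": 0.03},
    {"tx": 0.015, "ty": -0.05, "tz": 0.09, "roll": -16, "grip": 0.03},
    {"tx": 0.02, "ty": -0.08, "tz": 0.09, "roll": -24, "grip": 0.03},
    {"tx": 0.03, "ty": -0.11, "tz": 0.09, "roll": -32, "grip": 0.03},
    {"tx": 0.036, "ty": -0.13, "tz": 0.09, "roll": -40, "grip": 0.03}
  ]
}}

```text
t: 18.8
tcp_pos: [550.0, -328.6, 149.9]
tool_rot: [-180.0, 0.0, 152.1]
wrist_force: [-0.4, 0.7, -1.7]
opening: 0.482
grasp_force: 20.0
```

Call:
{"name": "carry_out", "arguments": {
  "rows": [
    {"tx": 0, "ty": -0.01, "tz": 0, "roll": -8, "grip": 0.03},
    {"tx": 0, "ty": -0.02, "tz": 0, "roll": -16, "grip": 0.03},
    {"tx": 0, "ty": -0.03, "tz": 0, "roll": -24, "grip": 0.03},
    {"tx": 0, "ty": -0.03, "tz": 0, "roll": -32, "grip": 0.03},
    {"tx": 0, "ty": -0.03, "tz": -0.02, "roll": -32, "grip": 0.03},
    {"tx": 0, "ty": -0.03, "tz": -0.04, "roll": -32, "grip": 0.03},
    {"tx": 0, "ty": -0.03, "tz": -0.055, "roll": -32, "grip": 0.03},
    {"tx": 0, "ty": -0.03, "tz": -0.06, "roll": -32, "grip": 0.03}
  ]
}}

```text
t: 19.6
tcp_pos: [548.8, -356.3, 88.1]
tool_rot: [-179.9, -0.1, 120.5]
wrist_force: [0.4, 0.4, -1.4]
opening: 0.482
grasp_force: 20.0
```

```bash
python3 - <<'E'
from h import *
o=observe(); p=o["tcp_pos"]; print(p,o["tool_rot"],o["opening"])
s=cam("side"); im=cv2.resize(s["img"][90:240,170:370],(800,600),interpolation=cv2.INTER_CUBIC)
cv2.imwrite("pics/s8.png",im)
E
```

```text
[ 548.84897965 -356.26758412   88.13212599] [-1.79938900e+02 -1.28425038e-01  1.20480031e+02] 0.48153723182229946
```

View pics/s8.png

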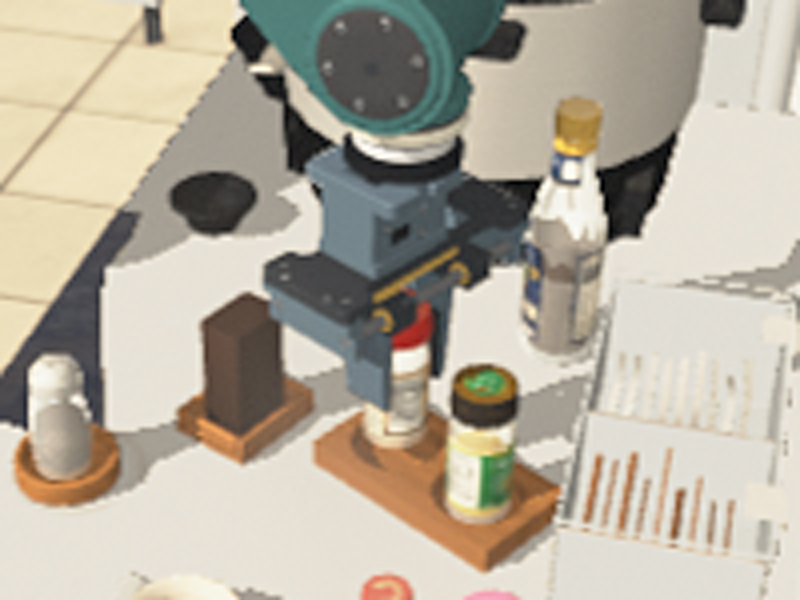

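The red jar hangs just above the left well near (398,440), clear of the soy bottle and green jar. Lowering and releasing.

Call:
{"name": "carry_out", "arguments": {
  "rows": [
    {"tx": 0, "ty": 0, "tz": -0.01, "roll": 0, "grip": 0.03},
    {"tx": 0, "ty": 0, "tz": -0.018, "roll": 0, "grip": 0.03},
    {"tx": 0, "ty": 0, "tz": -0.022, "roll": 0, "grip": 0.03},
    {"tx": 0, "ty": 0, "tz": -0.024, "roll": 0, "grip": 0.03},
    {"tx": 0, "ty": 0, "tz": -0.025, "roll": 0, "grip": 0.03},
    {"tx": 0, "ty": 0, "tz": -0.025, "roll": 0, "grip": 0.03},
    {"tx": 0, "ty": 0, "tz": -0.025, "roll": 0, "grip": 0.03}
  ]
}}

```text
t: 20.35
tcp_pos: [550.1, -357.2, 66.2]
tool_rot: [180.0, 0.0, 120.5]
wrist_force: [-4.9, 2.6, 12.2]
opening: 0.481
grasp_force: 20.0
```

Call:
{"name": "carry_out", "arguments": {
  "rows": [
    {"tx": 0, "ty": 0, "tz": 0, "roll": 0, "grip": 0.065},
    {"tx": 0, "ty": 0, "tz": 0, "roll": 0, "grip": 0.065},
    {"tx": 0, "ty": 0, "tz": 0, "roll": 0, "grip": 0.065},
    {"tx": 0, "ty": 0, "tz": 0.03, "roll": 0, "grip": 0.065},
    {"tx": 0, "ty": 0, "tz": 0.08, "roll": 0, "grip": 0.065},
    {"tx": 0, "ty": 0, "tz": 0.13, "roll": 0, "grip": 0.08},
    {"tx": 0, "ty": 0, "tz": 0.18, "roll": 0, "grip": 0.08},
    {"tx": 0, "ty": 0, "tz": 0.22, "roll": 0, "grip": 0.08}
  ]
}}

```text
t: 21.15
tcp_pos: [549.9, -357.0, 288.1]
tool_rot: [180.0, 0.1, 120.5]
wrist_force: [0.0, -0.5, -0.0]
opening: 0.872
grasp_force: 0.0
```

Call:
{"name": "carry_out", "arguments": {
  "rows": [
    {"tx": -0.03, "ty": 0.04, "tz": 0.02, "roll": 0, "grip": 0.08},
    {"tx": -0.06, "ty": 0.08, "tz": 0.03, "roll": 0, "grip": 0.08},
    {"tx": -0.09, "ty": 0.12, "tz": 0.03, "roll": 0, "grip": 0.08},
    {"tx": -0.11, "ty": 0.16, "tz": 0.03, "roll": 0, "grip": 0.08},
    {"tx": -0.11, "ty": 0.2, "tz": 0.03, "roll": 0, "grip": 0.08},
    {"tx": -0.11, "ty": 0.24, "tz": 0.03, "roll": 0, "grip": 0.08},
    {"tx": -0.11, "ty": 0.24, "tz": 0.03, "roll": 0, "grip": 0.08}
  ]
}}

```text
t: 21.85
tcp_pos: [439.2, -113.8, 315.1]
tool_rot: [180.0, -0.0, 120.6]
wrist_force: [0.3, -0.4, 1.7]
opening: 0.875
grasp_force: 0.0
```

```bash
python3 - <<'E'
from h import *
o=observe(); print(o["tcp_pos"],o["wrist_force"])
s=cam("side"); c=cam("top"); a=cv2.resize(s["img"][130:255,140:325],(400,270),interpolation=cv2.INTER_CUBIC); b=cv2.resize(c["img"][120:300,120:387],(400,270),interpolation=cv2.INTER_CUBIC)
cv2.imwrite("pics/end.png",np.hstack([a,b]))
E
```

```text
[ 439.18397486 -113.75587824  315.07581548] [ 0.25822728 -0.35112304  1.68638167]
```

View pics/end.png

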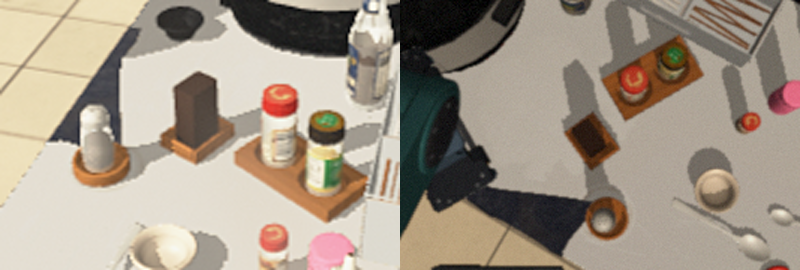

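Everything looks placed: the shaker's top at (603,217) in the dish, the tin in the tray, both jars in the wells. I'll check the shaker and tin offsets numerically.

```bash
python3 - <<'E'
from h import *
c=cam("top"); s=cam("side")
im=cv2.resize(c["img"][180:290,205:352],(800,600),interpolation=cv2.INTER_CUBIC); f=600/110; fx=800/147
def dr(im,c,off,fx,f,X): 
    q=((proj(c,X)-off+.5)*[fx,f]).astype(np.int32); cv2.polylines(im,[q.reshape(-1,1,2)],True,(255,0,255),1)
C=lambda x,y,r,z:[[x+r*np.cos(t),y+r*np.sin(t),z] for t in np.linspace(0,6.28,40)]
dr(im,c,[205,180],fx,f,C(324.5,-309.5,22,80)); dr(im,c,[205,180],fx,f,C(324.5,-309.5,37,20))
a=np.radians(36.4);d=np.array([np.cos(a),np.sin(a)]);n=np.array([-d[1],d[0]])
dr(im,c,[205,180],fx,f,[[*(np.array([457,-283])+i*25.5*d+j*18*n),92] for i,j in((1,1),(1,-1),(-1,-1),(-1,1))])
cv2.imwrite("pics/end2.png",im)
E
```

```text
(no output)
```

View pics/end2.png

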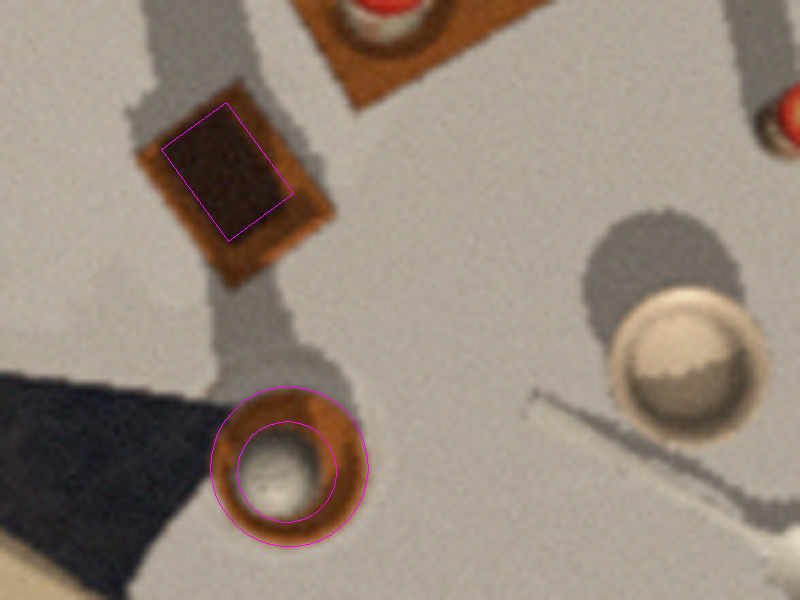

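The tin matches its outline at (227,172). The shaker is about 4 mm off centre (278 vs 287 px), which is within tolerance.

```bash
python3 -c "
from h import *
print(workorder.finish_job())"
```

```text
the job is handed in; nothing more can be done
None
```

I put both spice jars in the rack wells, the salt shaker in its dish and the tea tin in its tray, all upright and released, then handed the job in at about 22 s; no pass/fail verdict came back.

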